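# Switch on the paint-stripping bench in safe order

### The job

Get the stripping bench ready by pressing three switches on the switch box with a fingertip, in this order: the blue one (extraction fan), then the white one (work lamp), then the yellow one (heat-gun supply). Press each lightly until it is fully in and stays down, leave the red stop switch alone, and do not pick up or shift the tin, scraper or sanding block; finish with the hand clear of everything.

Things in the scene. Friction and masses are not known exactly. Their poses are not given: they have to be found in the camera images.
- station: Dark grey sheet-steel switch box with a grey top plate, fixed to the bench: 110 mm (x) by 340 mm (y) by 60 mm high. Origin at the centre of its underside; z up. Four push switches stand in a row on its top along its y axis, 80 mm apart, at y = -120, -40, 40 and 120 mm, x = 0; which colour stands in which place varies.
- fan_switch: The whole extraction fan switch on the box's top: black bezel 52 mm across and 8 mm high, with a blue push cap. Origin at the centre of the bezel's underside, on the box's top plate; z up.
- fan_top (a point): Centre of the flat top of the blue extraction fan cap, a disc 36 mm in diameter; at rest it is 30 mm above the box's top plate (90 mm above the bench, 22 mm above its bezel). It goes down with the cap.
- fan (a joint): How far the blue extraction fan cap is pushed in, m: 0 out (off; may start up to 1 mm in), 0.008 fully in (on). It moves straight down against a steady drag of about 3 N and stays where it is left. At the end of its travel it meets a rubber stop, which starts to yield at about 6 N and then gives 1.5 N per mm for up to 10 mm more; more than 20 N on the switch is too hard.
- lamp_switch: The whole work lamp switch on the box's top: black bezel 52 mm across and 8 mm high, with a white push cap. Origin at the centre of the bezel's underside, on the box's top plate; z up.
- lamp_top (a point): Centre of the flat top of the white work lamp cap, a disc 36 mm in diameter; at rest it is 30 mm above the box's top plate (90 mm above the bench, 22 mm above its bezel). It goes down with the cap.
- lamp (a joint): How far the white work lamp cap is pushed in, m: 0 out (off; may start up to 1 mm in), 0.008 fully in (on). It moves straight down against a steady drag of about 3 N and stays where it is left. At the end of its travel it meets a rubber stop, which starts to yield at about 6 N and then gives 1.5 N per mm for up to 10 mm more; more than 20 N on the switch is too hard.
- gun_switch: The whole heat-gun supply switch on the box's top: black bezel 52 mm across and 8 mm high, with a yellow push cap. Origin at the centre of the bezel's underside, on the box's top plate; z up.
- gun_top (a point): Centre of the flat top of the yellow heat-gun supply cap, a disc 36 mm in diameter; at rest it is 30 mm above the box's top plate (90 mm above the bench, 22 mm above its bezel). It goes down with the cap.
- gun (a joint): How far the yellow heat-gun supply cap is pushed in, m: 0 out (off; may start up to 1 mm in), 0.008 fully in (on). It moves straight down against a steady drag of about 3 N and stays where it is left. At the end of its travel it meets a rubber stop, which starts to yield at about 6 N and then gives 1.5 N per mm for up to 10 mm more; more than 20 N on the switch is too hard.
- stop_switch: The whole stop switch on the box's top: black bezel 52 mm across and 8 mm high, with a red push cap. Origin at the centre of the bezel's underside, on the box's top plate; z up.
- stop_top (a point): Centre of the flat top of the red stop cap, a disc 36 mm in diameter; at rest it is 30 mm above the box's top plate (90 mm above the bench, 22 mm above its bezel). It goes down with the cap.
- stop (a joint): How far the red stop cap is pushed in, m: 0 out, 0.008 fully in. It is sprung (2 N to start, about 5 N fully in) and comes back up. Not to be pressed.
- tin: Closed round tin with a paper label, 66 mm in diameter, 90 mm high, loose, standing beside one end (+y) of the switch box. Origin at the centre of its underside.
- scraper: Wooden-handled flat scraper about 200 mm long, loose, lying flat on the bench beside the other end (-y) of the switch box. Origin under its middle, long axis x.
- sander: Cork sanding block 55 x 90 x 30 mm, loose, lying on the bench in front of the switch box (robot side). Origin at the centre of its underside.
There are look-alikes about, which are no part of the job. There is more than one size of the sander; the one meant has the size given above. What is shaped like the scraper but green is not meant.

How it is judged:
By the outcome, as a careful person would: the job done as asked, in the order asked, and still so for the second after the job is handed in, with the robot touching nothing.
It also fails if it takes over 35 s, if anything falls off the work surface, if the arm or the gripper's body presses on something with over 40 N, if the wrist force passes 120 N, or if a joint passes its speed limit or range.

### The arm

A 6-joint arm with a two-finger parallel gripper is mounted at the origin on the work surface. World frame = base frame: x ahead of the robot, y to its left, z up, the work surface at z = 0. Lengths are in m, angles in rad, forces in N, time in s.
With the tool pointing down it reaches from about 0.325 to 0.9 m from the base axis. Payload 3.5 kg.
Tool frame: the origin (TCP) lies on the centre line of the jaws, within the pads' length; the fingertips stand arm.tip_reach ahead of it and the grasp point (between the pads) lies 3 mm ahead of it (arm.tip_reach is the distance from the TCP to the fingertips, in m); x points along the fingers, y is the direction in which the jaws open and shut, and the axes are right-handed (so a half turn about x gives the same grasp; the last joint's range is limited). The gripper opens to 85 mm and grips with 20 to 120 N. Pads are 22 mm wide; open, the fingers measure 114 mm over their backs; the gripper's body (76 mm by 85 mm) begins 54 mm behind the grasp point. The pads swing forward as they close: fully open they stand 13 mm farther back than shut.
Start: joints at [1.225, 0.276, -0.026, 1.268, 0, 1.467], TCP at [0.15, 0.607, 0.253] pointing down, gripper open.
Joint ranges: [-3.12, 3.12], [-0.85, 1.88], [-1.08, 1.24], [-1.95, 2.15], [-1.57, 1.53], [-3.14, 3.14]. Speed limits (rad/s): [2.57, 2.57, 3.14, 3.14, 3.14, 3.14].

### API

Orientations are given as a unit quaternion [x, y, z, w].
In Python, from rig import arm, solve_ik, read_camera gives the robot as it stands. Calls block until the motion is done:
- arm.goto(position, orientation): joint-space move of the TCP to a pose.
- arm.line_to(position, orientation=None, max_speed=0.15, max_force=None): straight line of the TCP; orientation=None keeps the orientation; max_speed is the mean speed in m/s. With max_force (N) it stops when the force on the tool has changed by that much, and returns True; else False.
- arm.movej(angles): joint-space move.
- arm.set_gripper(opening, strength=None): finger opening in m; strength is the grip in N (None keeps the last); returns when the fingers have stopped.
- arm.sleep(seconds).
- solve_ik(position, orientation): joint angles nearest the present ones, or None.
- read_camera(name): name is "scene" or "side" or "wrist"; returns a dict with "img" (420x560x3 uint8, red, green, blue), "intrinsics" (3x3 intrinsics, pixels), "distortion" ([k1, k2, p1, p2, k3] as OpenCV has them; the pictures are not rectified), "cam_to_world" (4x4, takes a point from camera to world coordinates). Camera axes: x right, y up, looking along -z (the intrinsics and any distortion apply to the point x, -y, -z); pixel columns grow to the right and rows downward; lengths in m; the calibration is good to about 2 mm. A picture is of the moment at which its call begins. There is no depth.
A pose or a line that the arm cannot do raises arm.Unreachable and nothing moves.
- arm.sign_off(): hands the job in, once; it reports no verdict.
Readings, each from a call of its own:
- arm.current_clock(): time.
- arm.current_joints(): joint angles.
- arm.current_dq(): joint speeds.
- arm.current_joint_torque(): joint torques, N m.
- arm.current_position(): TCP position.
- arm.current_tcp_rot(): TCP orientation.
- arm.current_contact_force(): force on the tool from outside, world axes, zero at the start.
- arm.current_wrist_torque(): the same for the moment, N m.
- arm.current_width(): finger opening in m.
Only numpy, scipy, OpenCV 4.12 (cv2) and the standard library are available. Lean on these libraries where they do the work, as an engineer would, in place of code of your own. Each camera call takes 0.05 s, during which the arm holds its last target. There are 200 camera calls.

## Working session

There is one attempt and no reset: what is moved stays moved. The work goes in short steps, each a Python script; the robot and the scene stay as the last script left them, time stands still between calls to the robot, and variables do not carry over. Pictures are saved under pics/ and viewed, about 8 in all and at most 12, crops included, and the job is handed in when it is done.

```bash
mkdir -p pics; python3 - <<'E'
from rig import arm, read_camera
import cv2
for n in ("scene","side"):
    c=read_camera(n); cv2.imwrite(f"pics/{n}0.png",c["img"][:,:,::-1])
    print(n,c["cam_to_world"][:3,3].round(3))
print(arm.tip_reach,arm.current_tcp_rot(),arm.current_clock(),arm.current_width())
E
```

```text
scene [1.539 0.015 0.842]
side [ 0.182 -1.237  1.073]
0.022 [ 0.08491967  0.70206652 -0.08635143  0.7017369 ] 0.1 0.08535387332983241
```

View pics/scene0.png

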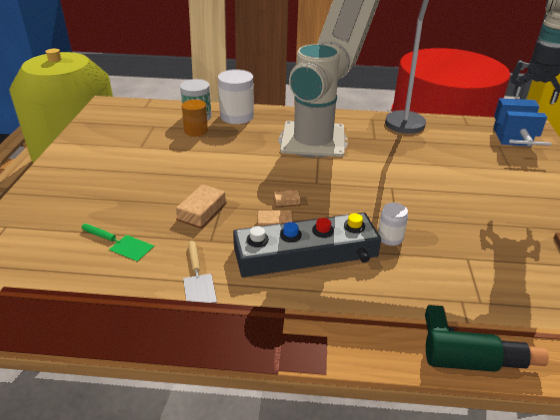

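View pics/side0.png

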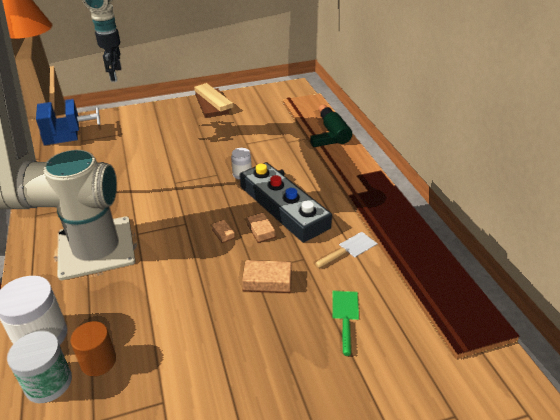

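The scene view shows the caps in the order white (258,233), blue (291,229), red (324,225), yellow (355,220). The side view has them at white (307,208), blue (291,195), red (276,182), yellow (261,170). I'll enlarge both views to read the positions more closely.

```bash
python3 - <<'E'
import cv2, numpy as np
a=cv2.imread("pics/scene0.png")[205:280,225:415]
b=cv2.imread("pics/side0.png")[145:245,225:340]
a=cv2.resize(a,None,fx=4,fy=4,interpolation=cv2.INTER_CUBIC); b=cv2.resize(b,None,fx=6,fy=6,interpolation=cv2.INTER_CUBIC)
cv2.imwrite("pics/a.png",a); cv2.imwrite("pics/b.png",b)
E
```

```text
(no output)
```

View pics/a.png

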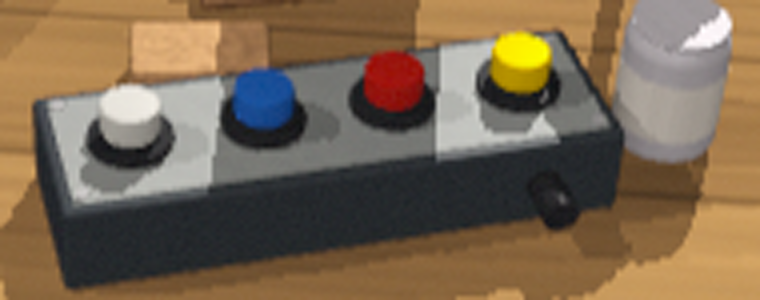

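View pics/b.png

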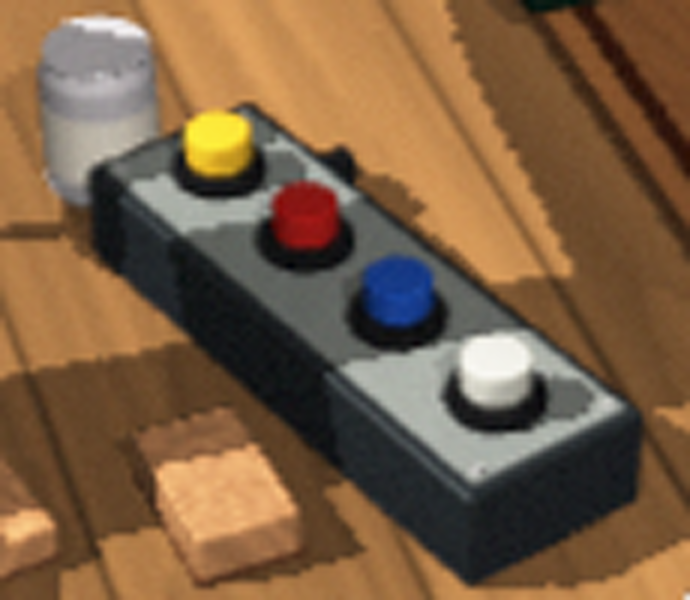

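Top-disc centres read in the scene crop (×4): white (130,102), blue (265,86), red (395,68), yellow (522,48). In the side crop (×6): white (496,353), blue (399,276), red (306,201), yellow (219,129). Next I'll triangulate them.

```bash
cat > h.py <<'E'
import numpy as np, cv2
def ray(c,uv):
    p=cv2.undistortPoints(np.array([[uv]],float),np.array(c["intrinsics"],float),np.array(c["distortion"],float))[0,0]
    T=np.array(c["cam_to_world"]); d=T[:3,:3]@[p[0],-p[1],-1]
    return T[:3,3],d/np.linalg.norm(d)
def at_z(c,uv,z):
    o,d=ray(c,uv); return o+d*(z-o[2])/d[2]
def tri(rays):
    A=sum(np.eye(3)-np.outer(d,d) for o,d in rays); b=sum((np.eye(3)-np.outer(d,d))@o for o,d in rays)
    return np.linalg.solve(A,b)
E
python3 - <<'E'
from rig import arm, read_camera
from h import *
np.set_printoptions(precision=4,suppress=True)
s=read_camera("scene"); d=read_camera("side")
A=dict(white=(130,102),blue=(265,86),red=(395,68),yellow=(522,48))
B=dict(white=(496,353),blue=(399,276),red=(306,201),yellow=(219,129))
P=[]
for k in A:
    u=np.array(A[k])/4+[225,205]-.375; v=np.array(B[k])/6+[225,145]-.42
    p=at_z(s,u,.09); q=at_z(d,v,.09); P.append((p+q)/2)
    print(k,p[:2],q[:2],tri([ray(s,u),ray(d,v)]))
P=np.array(P); print(np.linalg.norm(np.diff(P,axis=0),axis=1))
c=P.mean(0); e=np.polyfit([-.12,-.04,.04,.12],P,1)[0]; print("centre",c,"yaxis",e,np.degrees(np.arctan2(-e[0],e[1])))
E
```

```text
white [ 0.6135 -0.1106] [ 0.6133 -0.1076] [ 0.6133 -0.1098  0.0908]
blue [ 0.5902 -0.0341] [ 0.5881 -0.0344] [ 0.5886 -0.0339  0.0891]
red [0.5648 0.0413] [0.5627 0.0413] [0.5631 0.0416 0.0892]
yellow [0.5368 0.117 ] [0.5378 0.1182] [0.5376 0.117  0.0907]
[0.0787 0.0797 0.0807]
centre [0.5759 0.0039 0.09  ] yaxis [-0.3171  0.9443 -0.    ] 18.560695321627417
```

The triangulation agrees with the box: heights are 89–91 mm and spacing 79–81 mm, with a fitted yaw of 18.6°. Next I'll close the gripper, check the tip reach and hover over blue.

```bash
cat >> h.py <<'E'
C=np.array([.5759,.0039]); E=np.array([-.318,.948])
CAP={"white":C-.12*E,"blue":C-.04*E,"yellow":C+.12*E}
from scipy.spatial.transform import Rotation as R
def ori(s):
    y=np.array([E[0],E[1],0])*s/np.linalg.norm(E); x=np.array([0,0,-1.])
    return R.from_matrix(np.c_[x,y,np.cross(x,y)]).as_quat()
E
python3 - <<'E'
from rig import *
from h import *
np.set_printoptions(precision=4,suppress=True)
s=read_camera("scene"); print("desk lamp base",at_z(s,(405,124),0))
arm.set_gripper(0,20); print(arm.tip_reach,arm.current_width())
q0=arm.current_joints()
p=[*CAP["blue"],.16+arm.tip_reach]
c=[(np.abs(np.array(q)-q0).sum(),sg,np.array(q)) for sg in(1,-1) if (q:=solve_ik(p,ori(sg))) is not None]
for k in c: print(k)
sg=min(c,key=lambda k:k[0])[1]
arm.goto(p,ori(sg)); print(sg,arm.current_position(),arm.current_contact_force(),arm.current_clock())
w=read_camera("wrist"); cv2.imwrite("pics/w1.png",w["img"][:,:,::-1])
E
```

```text
desk lamp base [-0.1489  0.3206  0.    ]
0.022 -0.0002981900269127116
(np.float64(3.7029802224792143), 1, array([-0.1673,  0.2604, -0.2027,  1.1077,  0.    , -0.491 ]))
(np.float64(2.9276744103722576), -1, array([-0.1673,  0.2604, -0.2027,  1.1077,  0.    ,  2.6506]))
-1 [ 0.5887 -0.0332  0.1821] [ 0.3244 -0.4021  0.4583] 3.7667
```

View pics/w1.png

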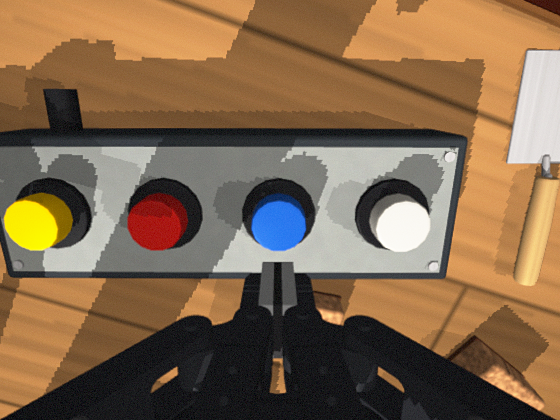

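The wrist view shows the box square to the jaws, with blue (278,224) straight ahead of the tip, white (400,223) to the right, and red (158,222) and yellow (38,222) to the left. I'll check these at z = 0.09, then press blue gently under a force guard.

```bash
cat >> h.py <<'E'
def press(arm,k,sg=-1):
    t=arm.tip_reach; xy=CAP[k]; O=ori(sg)
    arm.line_to([*xy,.16+t],O,max_speed=.2)
    arm.line_to([*xy,.100+t],O,max_speed=.12)
    arm.sleep(.2); f0=np.array(arm.current_contact_force())
    for z in np.arange(.098,.0739,-.001):      # 1 mm steps, stop at firm contact with the rubber stop
        hit=arm.line_to([*xy,z+t],O,max_speed=.02,max_force=11)
        f=np.array(arm.current_contact_force())-f0
        print(k,round(z,4),round(arm.current_position()[2]-t,4),f.round(2),hit)
        if hit or f[2]>8: break
    arm.line_to([*xy,.16+t],O,max_speed=.12)
    print("clock",arm.current_clock())
E
python3 - <<'E'
from rig import *
from h import *
w=read_camera("wrist")
for k,u in dict(yellow=(38,222),blue=(278,224),white=(400,223)).items(): print(k,at_z(w,u,.09)[:2].round(4),CAP[k].round(4))
press(arm,"blue")
w=read_camera("wrist"); cv2.imwrite("pics/w2.png",w["img"][:,:,::-1])
E
```

```text
yellow [0.5417 0.1112] [0.5377 0.1177]
blue [ 0.5895 -0.0349] [ 0.5886 -0.034 ]
white [ 0.6149 -0.1084] [ 0.6141 -0.1099]
blue 0.098 0.0981 [ 0.81 -0.08  1.19] False
blue 0.097 0.0969 [-0.79  0.01  0.49] False
blue 0.096 0.0959 [0.09 0.91 0.78] False
blue 0.095 0.0949 [-1.4   0.46 -0.33] False
blue 0.094 0.0939 [-0.73  1.37  0.3 ] False
blue 0.093 0.0929 [-0.94 -0.55  0.29] False
blue 0.092 0.0919 [-1.35  0.08  1.61] False
blue 0.091 0.0909 [-1.07  0.49  1.22] False
blue 0.09 0.09 [ 0.44 -1.35  1.9 ] False
blue 0.089 0.0891 [-0.89 -0.26  3.36] False
blue 0.088 0.0881 [-1.3   1.04  2.9 ] False
blue 0.087 0.0869 [-0.76  0.12  3.03] False
blue 0.086 0.0859 [-1.26  0.5   1.96] False
blue 0.085 0.0849 [0.46 0.12 2.41] False
blue 0.084 0.0839 [-1.14  0.53  2.56] False
blue 0.083 0.0829 [-0.58  1.46  2.59] False
blue 0.082 0.0821 [-0.68  0.78  3.78] False
blue 0.081 0.0816 [-1.84 -0.2   6.96] False
blue 0.08 0.0808 [-2.   -0.54  7.58] False
blue 0.079 0.08 [-2.91  0.24  9.17] False
clock 10.7917
```

View pics/w2.png

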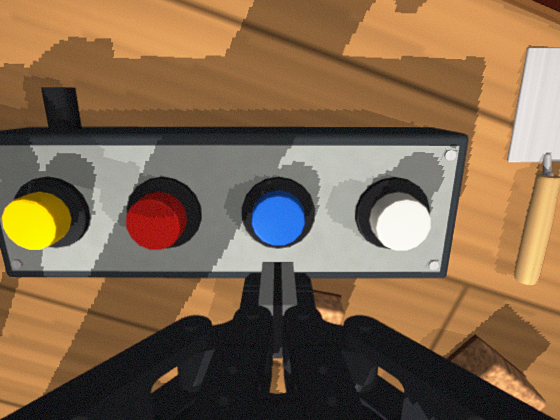

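Blue shows a clear signature: about 3 N of drag from 90 mm down to 82 mm, then the rubber stop, with a 9 N peak. The cap is visibly lower in the picture. The wrist estimate for yellow is 7 mm off, but that reading is at the image edge; scene and side agree within 1.6 mm and match the 80 mm spacing, so I'm keeping those. Next are white and then yellow.

```bash
sed -i 's/\.098,\.0739/.092,.0739/; s/\.100+t\]/.094+t]/' h.py; python3 - <<'E'
from rig import *
from h import *
press(arm,"white"); press(arm,"yellow")
t=arm.tip_reach
arm.line_to([.45,.03,.30+t],ori(-1),max_speed=.25)
print(arm.current_clock(),arm.current_contact_force())
s=read_camera("scene");d=read_camera("side")
a=cv2.resize(s["img"][185:305,185:415],None,fx=3.4,fy=3.4,interpolation=cv2.INTER_CUBIC)
b=cv2.resize(d["img"][145:245,225:340],None,fx=6,fy=6,interpolation=cv2.INTER_CUBIC)
for n,i in dict(a2=a,b2=b,s2=s["img"]).items(): cv2.imwrite(f"pics/{n}.png",i[:,:,::-1])
E
```

```text
white 0.092 0.0921 [-0.73 -0.63  0.37] False
white 0.091 0.0908 [-1.    0.45 -0.74] False
white 0.09 0.09 [-0.07 -0.51  0.9 ] False
white 0.089 0.0892 [-0.75 -0.23  2.17] False
white 0.088 0.0881 [-0.78  0.64  2.4 ] False
white 0.087 0.0869 [-1.68  0.79  2.34] False
white 0.086 0.0859 [-0.53  0.22  2.13] False
white 0.085 0.0849 [-1.39 -1.09  1.59] False
white 0.084 0.0839 [-0.58  0.01  2.13] False
white 0.083 0.0829 [-0.43 -0.19  2.47] False
white 0.082 0.0821 [-0.75 -0.18  3.61] False
white 0.081 0.0816 [-2.32  0.54  5.75] False
white 0.08 0.0809 [-1.71 -0.01  7.47] False
white 0.079 0.0801 [-2.72  1.04  8.36] False
clock 16.6167
yellow 0.092 0.0921 [-0.79 -0.35 -1.11] False
yellow 0.091 0.0909 [-1.31 -1.23 -0.55] False
yellow 0.09 0.09 [-0.16 -0.43  0.53] False
yellow 0.089 0.0891 [-0.92  0.24  1.57] False
yellow 0.088 0.088 [-1.02 -0.68  1.99] False
yellow 0.087 0.0869 [-1.15 -0.5   2.52] False
yellow 0.086 0.0859 [-0.63 -0.7   0.43] False
yellow 0.085 0.0849 [-1.43 -0.63  1.28] False
yellow 0.084 0.0839 [-1.29  0.1   2.08] False
yellow 0.083 0.0829 [-0.83  0.04  1.29] False
yellow 0.082 0.0821 [-0.86 -0.1   1.9 ] False
yellow 0.081 0.0815 [-1.5  -1.52  6.24] False
yellow 0.08 0.0807 [-3.84 -0.84  7.77] False
yellow 0.079 0.0799 [-3.3  -0.93  8.08] False
clock 23.1917
24.0917 [ 0.2977576  -0.7977392  -0.87120543]
```

View pics/a2.png

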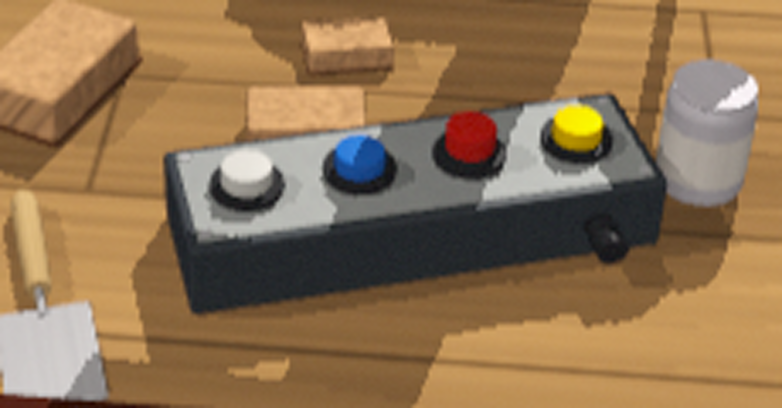

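View pics/b2.png

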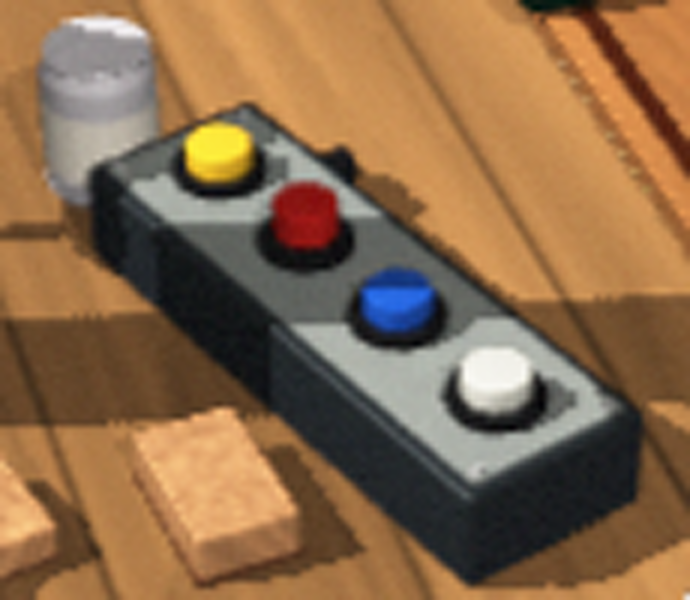

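White (scene crop 245,175), blue (360,158) and yellow (577,128) are all equally low, while red (471,135) still stands tall. The tin, scraper and blocks haven't moved, and the hand is clear with about 0 N on the tool, so I'm handing in.

```bash
python3 - <<'E'
from rig import arm
arm.sign_off(); print(arm.current_clock())
E
```

```text
the job is handed in; nothing more can be done
the job is handed in; nothing more can be done
```

I pressed blue, then white, then yellow with the closed fingertips and handed the job in. The clock read about 24 s just before that.

- **Presses:** each cap showed light drag (about 2–3 N) from roughly 90 mm down to 82 mm. Each then came up against its rubber stop, with the last readings at 8–9 N, well under the 20 N limit.
- **Final pictures:** all three caps sit low and the red stop still stands at full height. The tin, scraper and blocks look unmoved by eye. The hand was clear, about 0.3 m above the bench.
- **Disagreement:** the wrist camera put the yellow cap about 7 mm from where the other two cameras had it, but it was at the edge of that picture. I used the scene and side cameras, which agreed within about 3 mm on every cap and matched the 80 mm switch spacing. The yellow press then behaved normally.

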